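# Unlock the bench supply unit and switch it on

## Task

Unlock the bench supply unit by turning the winged key in its cover a quarter turn clockwise to the stop, then swing the cover right back to its stop; leave the key turned and the cover open so that the stop button stays in reach. Then prove the trip and put the supply on: press fully down and let go, one at a time, first the small round test button, then the square reset button, then the wide flat round start button. Keep off the mushroom-shaped stop button and do not knock the other things on the bench about.

Things in the scene. Friction and masses are not known exactly. Their poses are not given: they have to be found in the camera images.
- supply: Bench supply unit, fixed grey box 280 (x) x 240 (y) x 100 mm, plus an 8 mm cover on top. Origin: centre of its underside; -x its front (sockets, to the robot), +y its left (hinge side), z up. Inside, a control plate 60 mm above the bench, sunk 40 mm below the rim (6 mm walls), has four buttons at x = -65 or +15, y = +42 or -36 mm, in changing order; a meter and lamps (15 mm high) at x = +90.
- cover (a joint): Cover angle, rad: 0 shut, 1.95 open against its stop (112 degrees, leaning past upright). Cover: grey frame round a clear window, 280 x 240 x 8 mm, 0.35 kg, hinged along the left (+y) edge; its right edge rises and swings over to +y. Stiff hinge: it stays where left; 4 to 6 N up at the handle lifts it. Latched shut until the key is turned.
- cover_hinge (a point): Middle of the hinge line, which runs along the unit's x axis at its left edge, 100 mm above the bench, level with the shut cover's underside. Axes turn with the cover: x along the hinge, -y across the cover to the free edge 240 mm away, z out of its outer face.
- cover_handle (a point): Middle of the cover's handle: round dark steel bar, 12 mm thick, 110 mm long, parallel to the hinge, on the outer face near the free edge; centre line 38 mm off the face (32 mm gap), 45 mm along x, 205 mm along -y and 46 mm along z from cover_hinge. 146 mm above the bench when shut. The bar can turn in a grip as the cover swings. Axes as cover_hinge.
- key (a joint): Key angle, rad: 0 latched, 1.57 fully turned against its stop; grows clockwise seen from above with the cover shut. Starts at 0.05 to 0.3, stays where left, takes about 0.1 N m, cannot be pulled out. The cover is free from about 1.2 on.
- key_grip (a point): Grip point of the winged steel key in the latch at the cover's front right corner: on its turning axis, 31 mm above the cover's face (139 mm above the bench when shut). Wing: flat plate 60 mm long, 10 mm thick, from 12 to 46 mm above the face. Axes turn with the key: x along the wing, y through its thickness, z outward. At joint 0 the wing lies along the unit's x. Handle end: 80 mm off.
- test (a joint): Travel of the test button, m: 0 up, 0.007 fully down. Springs back when let go; 1.5 N starts it, 5 N holds it fully down (all four buttons alike).
- test_top (a point): Centre of the top of the test button: small round flat black head, 20 mm diameter, in a round steel bezel of 30 mm. 83 mm above the bench when up; z up. It is pressed straight down; its head stands 11 mm proud of the bezel when up, 4 mm when fully down.
- reset (a joint): Travel of the reset button, m: 0 up, 0.007 fully down.
- reset_top (a point): Centre of the top of the reset button: square flat black head, 30 x 30 mm, in a square steel bezel of 42 mm. 83 mm above the bench when up.
- start (a joint): Travel of the start button, m: 0 up, 0.007 fully down.
- start_top (a point): Centre of the top of the start button: wide round flat black head, 38 mm diameter, in a round steel bezel of 52 mm. 83 mm above the bench when up.
- stop (a joint): Travel of the stop button, m: 0 up, 0.007 fully down. Not to be pressed.
- stop_top (a point): Centre of the top of the stop button: black mushroom head, 44 mm diameter, domed, on a narrow stem. 94 mm above the bench when up, 11 mm higher than the others.
- wool_tin: Bystander: brass wool tin, 70 mm diameter, 48 mm high, close to the right side of the unit. Origin: centre of its underside.
- stripper: Bystander: wire stripper, about 180 mm long, 62 mm wide, 18 mm high, lying beside the left side of the unit. Origin: on the bench near its middle.
- screwdriver: Bystander: screwdriver 180 mm long, lying on the bench ahead of the left side of the unit. Origin: on the bench.
- parts_tray: Bystander: small black divided tray, 100 x 160 x 30 mm, on the left. Origin: centre of its underside.
- multimeter: Bystander: multimeter, 150 x 78 x 42 mm, lying on the left. Origin: centre of its underside.
- car: Bystander: small robot car with two yellow-hubbed wheels, 200 x 182 x 80 mm, on the blue mat on the right. Origin: on the mat under its middle.

How it is judged:
By the outcome, as a careful person would: the job done as asked, in the order asked, and still so for the second after the job is handed in, with the robot touching nothing.
It also fails if it takes over 69 s, if anything falls off the work surface, if the arm or the gripper's body presses on something with over 40 N, if the wrist force passes 120 N, or if a joint passes its speed limit or range.

## Robot

A 6-joint arm with a two-finger parallel gripper is mounted at the origin on the work surface. World frame = base frame: x ahead of the robot, y to its left, z up, the work surface at z = 0. Lengths are in m, angles in degrees, forces in N, time in s.
With the tool pointing down it reaches from about 0.4 to 0.825 m from the base axis. Payload 7 kg.
Tool frame: the origin (TCP) lies at the very end of the fingers, on their centre line; the grasp point (between the pads) lies 19 mm behind it; z points along the fingers, y is the line along which they close (so a half turn about z gives the same grasp; the last joint's range is limited). The gripper opens to 88 mm and grips with 3 to 60 N. Pads are 19 mm wide; open, the fingers measure 130 mm over their backs; the gripper's body (78 mm by 193 mm) begins 47 mm behind the grasp point.
Start: joints at [-51.274, 20.546, 0.682, 0, -70.136, -16.507], TCP at [0.255, -0.625, 0.227] pointing down, gripper open.
Joint ranges: [-176.03, 176.03], [-82.01, 121.73], [-58.28, 71.71], [-173.87, 95.51], [-174.79, -0.11], [-173.66, 173.66]. Speed limits (degrees/s): [136.94, 136.94, 172.46, 180, 180, 180].

## Interface

Orientations are given as [roll, pitch, yaw] about the fixed x, y, z axes, in that order (R = Rz(yaw) Ry(pitch) Rx(roll)).
In Python, from plant import get_state, imaging, r, finder gives the robot as it stands.
- The arm moves only by the shell command python3 -m handwheel 'ROWS' [FORCE]. ROWS is JSON, a list of rows, each a list of 5 numbers: the closure, from 0 (fully open) to 1 (shut), then the shift along the world's x, y, z in cm, then the turn about the world's z in degrees. A call has 1 to 8 rows; each row is the pose to reach, as a shift and turn from the pose commanded when the call began; what a row does not reach only later rows make up. A row lasts 1/8 s, in which the tool goes at most 62.5 mm and 10.7 degrees, less where a joint would pass 70% of its speed; a pose out of reach is approached as far as the arm can. A call with a gripper value outside its range is refused whole. The fingers move at their own pace and stop on an object; FORCE is the grip in N (left out, the last holds). Time passes only in rows, so rows that repeat a pose let the fingers close. It gives the time, the measured TCP pose, the force, the opening and the grip force at its end, in the units of the state.
- get_state(): the state, without advancing time (a new reading comes with each control period).
- imaging.capture(name): name is "scene" or "top"; returns (picture, depth): 480x640x3 uint8, red, green, blue; 480x640 float32, m along the optical axis (not along the pixel's ray), 0 where there is no reading.
- imaging.get_calibration(name): a dict with "fx", "fy", "cx", "cy" (pixels), "rvec" (rotation vector, rad) and "tvec" (3), from world to camera coordinates, as OpenCV has them. Camera axes: x right, y down, z forward; pixel columns grow to the right and rows downward; lengths in m; the calibration is good to about 2 mm. A picture is of the moment at which its call begins. get_calibration takes no time and is no camera call.
- r.close_job(): hands the job in; it is judged then, once.
Trained networks look in the newest picture that a camera, given by its name, has taken for a name from the list of things; names that differ only in an ending like _2 or _b are one class to them, and where a whole thing is asked for, a point or a joint stands for the part that bears it (a point fixed in the world has none). Each returns a list of dicts, best first, with "p" (0 to 1); they miss things now and then, are a little off and sometimes report something else, mostly with a low value. They report only what shows in the picture. A call takes as long as a camera call.
- finder.cut_out(camera, query): "region" (480x640 bool, what is visible of it) and "pixel" ([column, row] in pixels, amid what is visible of it).
The state is a dict: "time_s": time; "joints": joint angles; "qd": joint speeds; "joint_torque": joint torques, N m; "tcp_pos": TCP position; "eef_rot": TCP orientation; "contact_force": force on the tool from outside, world axes, zero at the start; "moment": the same for the moment, N m; "gripper_width": finger opening in m; "gripper_force": force on a finger pad.
Only numpy, scipy, OpenCV 4.12 (cv2) and the standard library are available. Lean on these libraries where they do the work, as an engineer would, in place of code of your own. Each camera call takes 0.05 s, during which the arm holds its last target. There are 200 camera calls.

## Working session

There is one attempt and no reset: what is moved stays moved. The work goes in short steps, Python scripts to look and compute and a shell command to move; the robot and the scene stay as the last step left them, time stands still between calls to the robot, and variables do not carry over. Pictures are saved under pics/ and viewed, at most 10 in all, crops included, and the job is handed in when it is done.

```bash
ls; mkdir -p pics
cat > h.py <<'E'
import numpy as np, cv2, json
from plant import get_state, imaging, r, finder
def cal(c):
    k=imaging.get_calibration(c); R=cv2.Rodrigues(np.array(k["rvec"],float))[0]
    return k,R,np.array(k["tvec"],float).ravel()
def cloud(c,d):
    k,R,t=cal(c); v,u=np.mgrid[:480,:640]
    P=np.stack([(u-k["cx"])/k["fx"]*d,(v-k["cy"])/k["fy"]*d,d],-1)
    return (P-t)@R
def atz(c,px,z):
    k,R,t=cal(c); ray=R.T@np.array([(px[0]-k["cx"])/k["fx"],(px[1]-k["cy"])/k["fy"],1]); o=-R.T@t
    return o+ray*(z-o[2])/ray[2]
def proj(c,p):
    k,R,t=cal(c); q=R@np.array(p)+t; return q[0]/q[2]*k["fx"]+k["cx"], q[1]/q[2]*k["fy"]+k["cy"]
E
python3 - <<'E'
from h import *
for c in ("scene","top"):
    p,d=imaging.capture(c); cv2.imwrite(f"pics/{c}1.png",p[...,::-1]); np.save(f"pics/{c}1.npy",d)
    k,R,t=cal(c); print(c,-R.T@t,R[2],k["fx"])
    C=cloud(c,d)
    for n in ("supply","key","cover_handle","test","reset","start","stop","wool_tin","stripper"):
        for o in finder.cut_out(c,n)[:2]:
            m=o["region"]&(d>0); 
            print(c,n,round(o["p"],2),np.round(o["pixel"]),m.sum(),np.round(np.median(C[m],0),3) if m.any() else None, np.round(atz(c,o["pixel"],{"key":.15,"cover_handle":.15}.get(n,.083)),3))
s=get_state();print(s)
E
```

```text
pics
scene [1.52381485 0.32836463 1.05866706] [-0.72617782 -0.20495213 -0.6562472 ] 497.65352563469656
scene supply 0.61 [316. 292.] 9325 [0.671 0.079 0.106] [0.65  0.077 0.083]
scene key 0.62 [298. 240.] 131 [ 0.532 -0.022  0.144] [ 0.537 -0.009  0.15 ]
scene cover_handle 0.6 [316. 282.] 6749 [0.623 0.071 0.107] [0.676 0.084 0.15 ]
scene stop 0.62 [319. 275.] 6749 [0.623 0.072 0.107] [0.588 0.066 0.083]
scene wool_tin 0.64 [258. 280.] 433 [ 0.62  -0.101  0.035] [ 0.653 -0.088  0.083]
scene stripper 0.67 [381. 306.] 581 [0.599 0.255 0.016] [0.651 0.251 0.083]
top [0.13723045 0.03453145 1.77896483] [ 0.21289518 -0.01061142 -0.97701742] 615.520896496167
top supply 0.56 [298. 206.] 8958 [0.592 0.067 0.107] [0.599 0.057 0.083]
top key 0.55 [330. 226.] 81 [ 0.524 -0.027  0.154] [ 0.519 -0.029  0.15 ]
top cover_handle 0.88 [298. 203.] 8109 [0.602 0.066 0.108] [0.589 0.057 0.15 ]
top cover_handle 0.48 [353. 209.] 499 [ 0.596 -0.109  0.037] [ 0.565 -0.093  0.15 ]
top wool_tin 0.93 [354. 207.] 447 [ 0.597 -0.108  0.039] [ 0.588 -0.103  0.083]
top stripper 0.54 [293. 204.] 8195 [0.601 0.066 0.108] [0.606 0.072 0.083]
{'time_s': 1.0, 'joints': array([-5.12742266e+01,  2.05437542e+01,  6.82329381e-01,  2.91472502e-04,
       -7.01394002e+01, -1.65069228e+01]), 'qd': array([-0.0731591 , -0.0003366 , -0.01314346, -0.01535891, -0.04840619,
       -0.06285521]), 'joint_torque': array([ 2.75695584e-04, -5.82385182e+01,  2.93312967e+01,  7.00261205e+00,
        1.27279427e-02, -4.34301597e-06]), 'tcp_pos': array([ 0.25520869, -0.62485069,  0.22659442]), 'eef_rot': array([ 1.79999287e+02, -4.97229846e-04, -1.57781050e+02]), 'contact_force': array([ 0.89467844,  0.50635005, -0.53053332]), 'moment': array([ 0.04344737, -0.00102203, -0.018458  ]), 'gripper_force': 0.0, 'gripper_width': 0.08774607392254906}
```

Run:
```python
from h import *
for c in ("scene","top"):
    d=np.load(f"pics/{c}1.npy"); C=cloud(c,d); z=C[...,2]
    m=(d>0)&(z>.097)&(z<.12)&(C[...,0]>.35)&(C[...,0]<.9)&(abs(C[...,1]-.07)<.25)
    m=cv2.morphologyEx(m.astype(np.uint8),cv2.MORPH_OPEN,np.ones((3,3)))>0
    rc=cv2.minAreaRect((C[m][:,:2]*1000).astype(np.float32)); print(c,m.sum(),rc,np.median(z[m]))
    h=(d>0)&(z>.125)&(z<.165)&(C[...,0]>.35)&(C[...,0]<.85)&(abs(C[...,1]-.07)<.2)
    n,l,st,ce=cv2.connectedComponentsWithStats(h.astype(np.uint8))
    for i in range(1,n):
        if st[i,4]>25: print(c,ce[i],st[i,4],np.round(C[l==i].mean(0),3),cv2.minAreaRect((C[l==i][:,:2]*1000).astype(np.float32)),np.percentile(C[l==i][:,2],[10,50,95]))
a=cv2.imread("pics/scene1.png"); b=cv2.imread("pics/top1.png")
cv2.imwrite("pics/v1.png",np.hstack([cv2.resize(a[200:380,220:420],(400,360),interpolation=cv2.INTER_CUBIC),cv2.resize(b[130:310,200:400],(400,360),interpolation=cv2.INTER_CUBIC)]))
```

```text
scene 6679 ((671.0498046875, 4.6980743408203125), (400.6116027832031, 406.4907531738281), 8.542964935302734) 0.10667961574753375
scene [293.86086957 240.05217391] 115 [ 0.533 -0.023  0.145] ((527.867431640625, -24.156827926635742), (63.405826568603516, 12.36501693725586), 2.659024477005005) [0.12957065 0.14817088 0.15604462]
scene [283.2712766  274.87234043] 188 [ 0.673 -0.006  0.148] ((662.6298828125, -7.562652587890625), (120.1386489868164, 12.446478843688965), 7.746208190917969) [0.13486627 0.15021423 0.1538815 ]
top 7875 ((604.87451171875, 70.94212341308594), (284.5724182128906, 249.76318359375), 8.265776634216309) 0.10739640628706339
top [321.32085561 178.02139037] 187 [ 0.657 -0.011  0.15 ] ((661.1075439453125, -10.87730598449707), (121.92967224121094, 11.802127838134766), 8.359271049499512) [0.14395324 0.15102091 0.15690859]
top [329.77777778 224.18888889] 90 [ 0.524 -0.027  0.151] ((526.89501953125, -27.600826263427734), (59.202606201171875, 10.10425853729248), 2.115780830383301) [0.14183583 0.15334812 0.16154413]
```

View pics/v1.png

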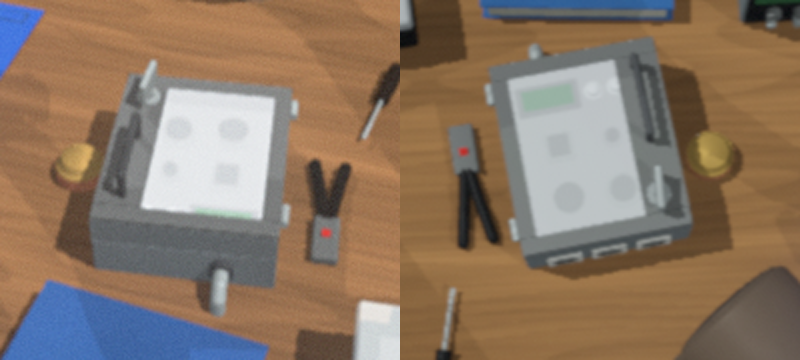

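View pics/scene1.png

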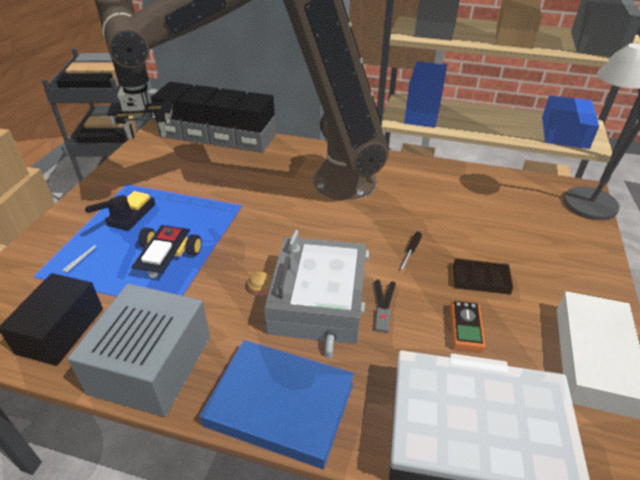

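The top view shows the cover shut, the wing near (329,224) and the handle near (321,178). Four buttons show through the window: square at back left, small round at back right, two large ones at the front. The unit is at about (0.605, 0.071) with 8.3° yaw. The key wing is at about (0.527, -0.026) with yaw around 2.4°.

```bash
python3 -m handwheel '[[0,1.5,3.5,0,10],[0,3,7,0,20],[0,5,11,0,30],[0,7,15,0,40],[0,9,19,0,50],[0,11,23,0,60],[0,12,26.5,0,70],[0,13.6,30,0,80]]' 30; python3 -m handwheel '[[0,1.5,3.5,0,10],[0,3,7,0,20],[0,5,11,0,30],[0,7,15,0,40],[0,9,19,0,50],[0,11,23,0,60],[0,12,26.5,0,70],[0,13.6,29.9,0,80]]'; python3 -m handwheel '[[0,0,0,0,0],[0,0,0,0,0]]'
python3 - <<'E'
from h import *
for c in ("top","scene"):
    p,d=imaging.capture(c); cv2.imwrite(f"pics/{c}2.png",p[...,::-1])
    for z in (.108,.154): print(c,proj(c,(.527,-.026,z)))
a=cv2.imread("pics/scene2.png"); b=cv2.imread("pics/top2.png")
cv2.imwrite("pics/v2.png",np.hstack([cv2.resize(a[170:350,220:420],(400,360),interpolation=cv2.INTER_CUBIC),cv2.resize(b[130:310,200:400],(400,360),interpolation=cv2.INTER_CUBIC)]))
s=get_state();print(s["time_s"],s["tcp_pos"],s["eef_rot"],s["joints"],s["contact_force"])
E
```

```text
time_s: 2.0
tcp_pos: [0.3915, -0.3237, 0.2269]
eef_rot: [-180.0, -0.0, -77.4]
contact_force: [0.1, 0.1, 0.0]
gripper_width: 0.0876
gripper_force: 0.0
time_s: 3.0
tcp_pos: [0.5274, -0.0245, 0.2268]
eef_rot: [-180.0, -0.0, 2.6]
contact_force: [0.4, -0.6, 0.2]
gripper_width: 0.0879
gripper_force: 0.0
time_s: 3.25
tcp_pos: [0.527, -0.0258, 0.2265]
eef_rot: [180.0, 0.0, 2.2]
contact_force: [0.0, -0.4, 0.1]
gripper_width: 0.0877
gripper_force: 0.0
top (np.float64(328.80784354533705), np.float64(226.80973491192802))
top (np.float64(329.2037317703672), np.float64(222.93701354276675))
scene (np.float64(293.8196294590447), np.float64(248.1993494534766))
scene (np.float64(293.33779470721123), np.float64(235.95914886912144))
3.35 [ 0.52691694 -0.02642133  0.2266329 ] [1.79998026e+02 5.02076058e-04 2.13686253e+00] [ 1.84489763e+01  6.62227435e+00 -1.78052622e+01  1.92602359e-03
 -6.55734998e+01  7.36870898e+01] [-0.74451995 -0.31571542 -0.6736271 ]
```

View pics/v2.png

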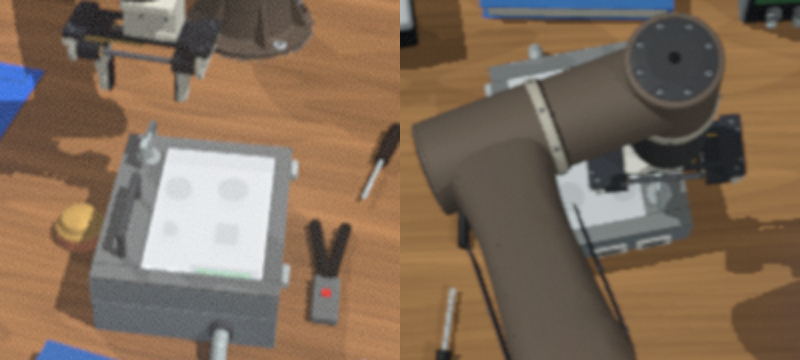

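```bash
python3 -m handwheel '[[0,0,0,-3,0],[0,0,0,-6,0],[0,0,0,-9,0],[0,0,0,-10.3,0],[0,0,0,-10.3,0],[0.6,0,0,-10.3,0],[1,0,0,-10.3,0],[1,0,0,-10.3,0]]' 30; python3 -m handwheel '[[1,0,0,0,0],[1,0,0,0,0],[1,0,0,0,0],[1,0,0,0,0]]'
```

```text
time_s: 4.35
tcp_pos: [0.5276, -0.0257, 0.1243]
eef_rot: [-180.0, -0.1, 2.2]
contact_force: [-0.6, 0.2, 0.1]
gripper_width: 0.0635
gripper_force: 0.0
time_s: 4.85
tcp_pos: [0.5272, -0.0259, 0.1235]
eef_rot: [180.0, 0.0, 2.2]
contact_force: [0.1, 0.5, -0.0]
gripper_width: 0.0231
gripper_force: 0.0
```

```bash
python3 -m handwheel '[[1,0,0,0,0],[1,0,0,0,0],[1,0,0,0,0],[1,0,0,0,0]]'; python3 -m handwheel '[[1,0,0,0,-5],[1,0,0,0,-15],[1,0,0,0,-25],[1,0,0,0,-35],[1,0,0,0,-45],[1,0,0,0,-55],[1,0,0,0,-55]]'
```

```text
time_s: 5.35
tcp_pos: [0.5272, -0.024, 0.1235]
eef_rot: [-179.9, -0.0, 2.2]
contact_force: [-3.5, 10.1, 2.4]
gripper_width: 0.0096
gripper_force: 30.0
time_s: 6.22
tcp_pos: [0.5269, -0.0247, 0.1235]
eef_rot: [-180.0, 0.1, -52.9]
contact_force: [-2.5, 7.4, 3.1]
gripper_width: 0.0099
gripper_force: 30.0
```

```bash
python3 -m handwheel '[[1,0,0.2,0,-8],[1,0,0.2,0,-16],[1,0,0.2,0,-23],[1,0,0.2,0,-28],[1,0,0.2,0,-28]]';  python3 -c "
from h import *;s=get_state();print(s['moment'],s['eef_rot'],s['contact_force'])"; python3 -m handwheel '[[1,0,0.0,0,-2],[1,0,0,0,-4],[1,0,0,0,-4]]';  python3 -c "
from h import *;s=get_state();print(s['moment'],s['eef_rot'],s['contact_force'])"
```

```text
time_s: 6.85
tcp_pos: [0.5265, -0.0245, 0.1235]
eef_rot: [179.9, -0.0, -80.8]
contact_force: [-3.2, -3.8, 2.6]
gripper_width: 0.0098
gripper_force: 30.0
[-1.55496598  1.06798896 -0.09065787] [ 1.79906000e+02 -3.93850334e-02 -8.07592027e+01] [-3.20296037 -3.83133054  2.55693618]
time_s: 7.22
tcp_pos: [0.5265, -0.0245, 0.1235]
eef_rot: [179.9, -0.1, -84.7]
contact_force: [-3.7, -5.1, 2.6]
gripper_width: 0.0102
gripper_force: 31.1
[-1.58967001  1.28908802  0.71449802] [ 1.79904381e+02 -6.20134984e-02 -8.46628817e+01] [-3.66845999 -5.11310386  2.57805727]
```

```bash
python3 -m handwheel '[[0.65,0,0,0,0],[0.65,0,0,0,0],[0.65,0,0,0,0],[0.65,0,0,0,0],[0.65,0,0,2,0],[0.65,0,0,5,0],[0.5,0,0,8,0],[0,3,0.4,9,10]]'; python3 -m handwheel '[[0,2,0.3,0,10],[0,4,0.6,0,20],[0,6,0.8,0,30],[0,8,1,0,40],[0,10.4,1.4,0,50],[0,10.4,1.4,0,60],[0,10.4,1.4,0,70],[0,10.4,1.4,0,80]]';  python3 -m handwheel '[[0,0,0,0,3],[0,0,0,0,3]]'
python3 - <<'E'
from h import *
for c in ("top","scene"):
    p,d=imaging.capture(c); cv2.imwrite(f"pics/{c}3.png",p[...,::-1]); C=cloud(c,d)
    for o in finder.cut_out(c,"key")[:1]: m=o["region"]&(C[...,2]>.125)&(C[...,2]<.165); print(c,o["p"],m.sum(),cv2.minAreaRect((C[m][:,:2]*1000).astype(np.float32)) if m.sum()>3 else 0)
a=cv2.imread("pics/scene3.png"); b=cv2.imread("pics/top3.png")
cv2.imwrite("pics/v3.png",np.hstack([cv2.resize(a[170:350,220:420],(400,360),interpolation=cv2.INTER_CUBIC),cv2.resize(b[130:310,200:400],(400,360),interpolation=cv2.INTER_CUBIC)]))
E
```

```text
time_s: 8.22
tcp_pos: [0.5575, -0.0197, 0.2164]
eef_rot: [-179.8, 0.0, -74.6]
contact_force: [1.8, -0.1, 0.0]
gripper_width: 0.0455
gripper_force: 0.0
time_s: 9.22
tcp_pos: [0.6613, -0.0058, 0.2132]
eef_rot: [-180.0, 0.0, 5.6]
contact_force: [-0.1, 0.4, 0.3]
gripper_width: 0.0877
gripper_force: 0.0
time_s: 9.48
tcp_pos: [0.6612, -0.0058, 0.2134]
eef_rot: [-180.0, 0.0, 8.2]
contact_force: [0.5, -1.1, -0.3]
gripper_width: 0.0873
gripper_force: 0.0
top 0.52 107 ((525.83837890625, -28.057390213012695), (13.92245101928711, 56.18674087524414), 10.133386611938477)
scene 0.49 0 0
```

View pics/v3.png

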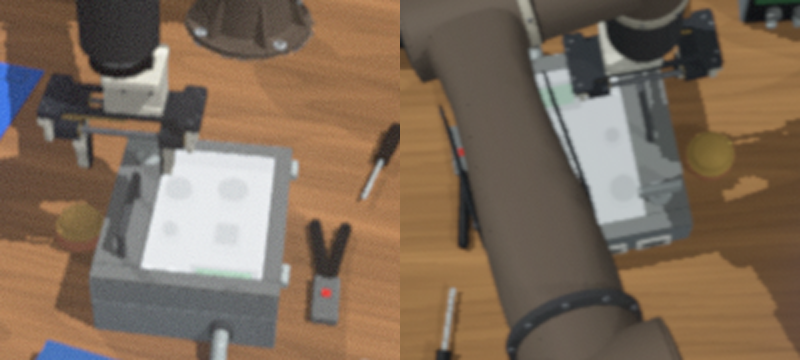

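```bash
python3 -m handwheel '[[0,0,0,-3,0],[0,0,0,-6,0],[0,0,0,-8.3,0],[0.6,0,0,-8.3,0],[1,0,0,-8.3,0],[1,0,0,-8.3,0],[1,0,0,-8.3,0],[1,0,0,-8.3,0]]' 25; python3 -m handwheel '[[1,0,0,0,0],[1,0,0,0,0],[1,0,0,0,0],[1,0,0,0,0],[1,0,0,0,0],[1,0,0,0,0]]'
python3 - <<'E'
# handle path: bar from theta=0, unit yaw 8.3
import numpy as np
a=np.radians(8.3)
for t in range(0,101,5):
    q=np.radians(t); y=-205*np.cos(q)+46*np.sin(q)+205; z=205*np.sin(q)+46*np.cos(q)-46
    print(t,np.round([-np.sin(a)*y/10,np.cos(a)*y/10,z/10],1))
E
```

```text
time_s: 10.68
tcp_pos: [0.6614, -0.0058, 0.1311]
eef_rot: [-180.0, -0.0, 8.2]
contact_force: [1.2, -0.3, 0.4]
gripper_width: 0.0439
gripper_force: 0.0
time_s: 11.42
tcp_pos: [0.6613, -0.0068, 0.1306]
eef_rot: [179.9, 0.0, 8.2]
contact_force: [1.5, -5.5, 0.2]
gripper_width: 0.0112
gripper_force: 25.0
0 [-0.  0.  0.]
5 [-0.1  0.5  1.8]
10 [-0.2  1.1  3.5]
15 [-0.3  1.9  5.1]
20 [-0.4  2.8  6.7]
25 [-0.6  3.8  8.2]
30 [-0.7  5.   9.6]
35 [-0.9  6.3 10.9]
40 [-1.1  7.7 12.1]
45 [-1.3  9.2 13.1]
50 [-1.6 10.7 14.1]
55 [-1.8 12.4 14.8]
60 [-2.1 14.1 15.5]
65 [-2.3 15.8 15.9]
70 [-2.6 17.6 16.2]
75 [-2.8 19.4 16.4]
80 [-3.1 21.2 16.4]
85 [-3.4 23.1 16.2]
90 [-3.6 24.8 15.9]
95 [-3.9 26.6 15.4]
100 [-4.1 28.3 14.8]
```

```bash
python3 -m handwheel '[[1,-0.1,0.4,1.8,0],[1,-0.2,1,3.5,0],[1,-0.3,1.8,5.1,0],[1,-0.4,2.7,6.7,0],[1,-0.4,2.7,6.7,0]]' 30
```

```text
time_s: 12.05
tcp_pos: [0.6574, 0.0205, 0.1987]
eef_rot: [179.9, -0.0, 8.2]
contact_force: [1.2, -6.9, 1.6]
gripper_width: 0.011
gripper_force: 30.0
```

```bash
python3 -m handwheel '[[1,-0.2,1,1.5,0],[1,-0.3,2.2,2.9,0],[1,-0.5,3.5,4.2,0],[1,-0.7,4.9,5.4,0],[1,-0.9,6.4,6.4,0],[1,-1.2,7.9,7.4,0],[1,-1.4,9.6,8.1,0],[1,-1.7,11.3,8.8,0]]'
```

```text
time_s: 13.05
tcp_pos: [0.6409, 0.132, 0.2881]
eef_rot: [179.8, -0.1, 8.2]
contact_force: [1.5, -6.9, 4.4]
gripper_width: 0.0107
gripper_force: 30.0
```

```bash
python3 -m handwheel '[[1,-0.2,1.7,0.4,0],[1,-0.5,3.5,0.7,0],[1,-0.7,5.3,0.9,0],[1,-1,7.1,0.9,0],[1,-1.3,9,0.7,0],[1,-1.4,10,0.5,0],[1,-1.4,10,0.5,0]]'
python3 - <<'E'
from h import *
for c in ("scene",):
    p,d=imaging.capture(c); cv2.imwrite(f"pics/{c}4.png",p[...,::-1])
a=cv2.imread("pics/scene4.png")
cv2.imwrite("pics/v4.png",cv2.resize(a[70:370,180:480],(600,600),interpolation=cv2.INTER_CUBIC))
E
```

```text
time_s: 13.92
tcp_pos: [0.6258, 0.2354, 0.2915]
eef_rot: [-179.9, -0.0, 8.3]
contact_force: [-4.6, 1.7, 8.0]
gripper_width: 0.0113
gripper_force: 30.0
```

View pics/v4.png

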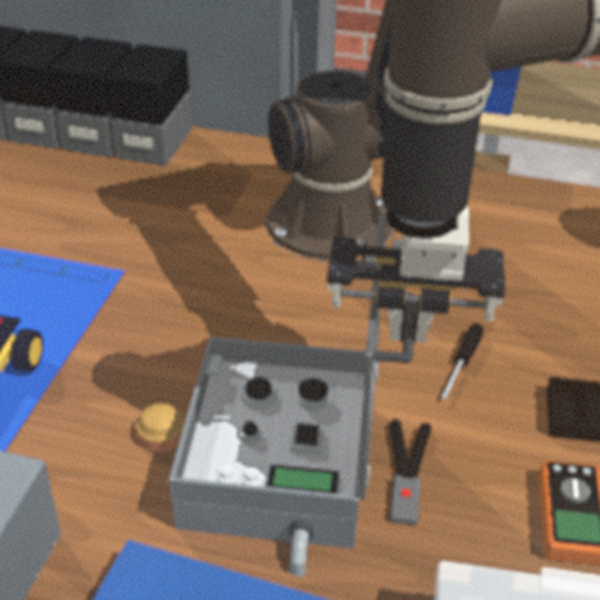

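```bash
python3 -m handwheel '[[0.75,0,0,0,0],[0.75,0,0,0,0],[0.75,0,0,0,0],[0.75,0,0.1,1,0],[0.75,0,0.2,3,0],[0.75,0,0.2,6,0],[0.75,0,0.2,9,0],[0.75,0,0.2,9,0]]'; python3 -c "
from h import *
p,d=imaging.capture('scene'); cv2.imwrite('pics/scene5.png',p[...,::-1]); C=cloud('scene',d)
k=(C[...,2]>.2)&(C[...,2]<.32)&(abs(C[...,0]-.6)<.17)&(C[...,1]>.15)&(C[...,1]<.3)&(d>0)
print(k.sum())
# local y of cover points
a=np.radians(8.3);L=(C[k][:,:2]-[.605,.072])@np.array([[np.cos(a),-np.sin(a)],[np.sin(a),np.cos(a)]])
for z0 in (.2,.22,.24,.26,.28,.3):
  m=(C[k][:,2]>=z0)&(C[k][:,2]<z0+.02); print(z0,m.sum(),np.percentile(L[m,1],[2,10,50,90]) if m.sum() else '')
"
```

```text
time_s: 14.98
tcp_pos: [0.6273, 0.2363, 0.3843]
eef_rot: [-179.9, -0.3, 8.2]
contact_force: [0.5, 0.4, -0.3]
gripper_width: 0.022
gripper_force: 0.0
664
0.2 24 [0.115387   0.11574044 0.11921882 0.12067867]
0.22 29 [0.11422832 0.1146665  0.11888543 0.12141607]
0.24 26 [0.11306154 0.11343666 0.11818473 0.12045035]
0.26 38 [0.11422639 0.11480475 0.11924074 0.15638082]
0.28 90 [0.09677828 0.11315494 0.12246104 0.16209751]
0.3 457 [0.09610021 0.11400824 0.14617836 0.16044066]
```

```bash
python3 -m handwheel '[[0.75,0.3,-3,0,0],[1,-1,-6,0,0],[1,-3,-9,0,0],[1,-3,-9,-3,0],[1,-3,-9,-7,0],[1,-3,-9,-11,0],[1,-3,-9,-11,0]]'; python3 -m handwheel '[[1,-0.2,1.5,0,0],[1,-0.4,3,0,0],[1,-0.6,4.5,0,0],[1,-0.8,6,0,0],[1,-0.8,6,0,0]]'
```

```text
time_s: 15.9
tcp_pos: [0.5949, 0.1455, 0.268]
eef_rot: [179.9, 0.3, 8.2]
contact_force: [0.1, 0.5, 1.4]
gripper_width: 0.0006
gripper_force: 0.0
time_s: 16.52
tcp_pos: [0.5881, 0.2079, 0.2707]
eef_rot: [-180.0, -0.0, 8.3]
contact_force: [-0.4, 0.1, 0.3]
gripper_width: 0.0004
gripper_force: 0.0
```

```bash
python3 -m handwheel '[[1,-0.2,1,0,0],[1,-0.3,2,0,0],[1,-0.4,2.7,0,0],[1,-0.4,2.7,0,0]]'; python3 -c "
from h import *
p,d=imaging.capture('scene'); C=cloud('scene',d)
k=(C[...,2]>.2)&(C[...,2]<.34)&(abs(C[...,0]-.6)<.17)&(C[...,1]>.15)&(C[...,1]<.32)&(d>0)
a=np.radians(8.3);L=(C[k][:,:2]-[.605,.072])@np.array([[np.cos(a),-np.sin(a)],[np.sin(a),np.cos(a)]])
for z0 in (.2,.22,.24,.26,.28,.3):
  m=(C[k][:,2]>=z0)&(C[k][:,2]<z0+.02)&(abs(L[:,0]-.1)<.045); print(z0,m.sum(),np.percentile(L[m,1],[2,10,50,90]) if m.sum() else '')
"
```

```text
time_s: 17.02
tcp_pos: [0.5842, 0.2338, 0.2705]
eef_rot: [-180.0, -0.0, 8.3]
contact_force: [-0.6, -0.9, -0.8]
gripper_width: 0.0005
gripper_force: 0.0
0.2 93 [0.15326398 0.15475715 0.15766348 0.16128378]
0.22 101 [0.16048117 0.16109691 0.16462831 0.16782785]
0.24 104 [0.16644521 0.16838524 0.17171784 0.17498894]
0.26 108 [0.17468724 0.17569372 0.17847418 0.21175726]
0.28 220 [0.18041985 0.18204284 0.19055068 0.22951145]
0.3 119 [0.18687613 0.18845853 0.19181218 0.19466656]
```

```bash
python3 -m handwheel '[[1,-0.1,0.5,0,0],[1,-0.1,0.8,0,0],[1,-0.2,1.1,0,0],[1,-0.2,1.1,0,0]]'; python3 -m handwheel '[[1,-0.05,0.2,0,0],[1,-0.1,0.4,0,0],[1,-0.1,0.4,0,0]]'
```

```text
time_s: 17.58
tcp_pos: [0.5825, 0.2433, 0.2705]
eef_rot: [179.9, 0.0, 8.2]
contact_force: [2.4, -4.3, -0.6]
gripper_width: 0.0002
gripper_force: 2.0
time_s: 17.95
tcp_pos: [0.5823, 0.2436, 0.2706]
eef_rot: [179.6, 0.0, 8.1]
contact_force: [7.2, -16.6, -1.0]
gripper_width: 0.0004
gripper_force: 8.0
```

```bash
python3 -m handwheel '[[1,0.5,-3,0,0],[1,0,-7,0,-10],[1,-1,-12,2,-20],[1,-3,-17,3,-30],[1,-5,-22,3,-40],[1,-7,-26,3,-50],[1,-8,-29,3,-60],[1,-9,-32,3,-70]]'; python3 -m handwheel '[[1,0,0,0,-10],[1,0,0,0,-20],[1,0,0,0,-20]]'
python3 - <<'E'
from h import *
a=np.radians(8.3);A=np.array([[np.cos(a),-np.sin(a)],[np.sin(a),np.cos(a)]])
for c in ("scene","top"):
    p,d=imaging.capture(c); cv2.imwrite(f"pics/{c}6.png",p[...,::-1]); np.save(f"pics/{c}6.npy",d); C=cloud(c,d)
    for n in ("test","reset","start","stop"):
        for o in finder.cut_out(c,n)[:1]:
            m=o["region"]&(d>0)&(C[...,2]>.075)
            w=C[m].mean(0) if m.any() else [0,0,0]; print(c,n,round(o["p"],2),np.round(o["pixel"]),m.sum(),np.round(w,3),np.round(C[m][:,2].max(),3) if m.any() else '',"local",np.round((w[:2]-np.array([.605,.072]))@A,3))
    for x in (-65,15):
        for y in (42,-36):
            w=A@[x/1e3,y/1e3]+[.605,.072]; print(x,y,np.round(w,3),np.round(proj(c,[*w,.083])))
a_=cv2.imread("pics/scene6.png"); b=cv2.imread("pics/top6.png")
cv2.imwrite("pics/v6.png",np.hstack([cv2.resize(a_[170:350,220:420],(400,360),interpolation=cv2.INTER_CUBIC),cv2.resize(b[130:310,200:400],(400,360),interpolation=cv2.INTER_CUBIC)]))
E
```

```text
time_s: 18.95
tcp_pos: [0.4909, -0.0727, 0.3011]
eef_rot: [-179.9, -0.0, -62.1]
contact_force: [0.1, -0.4, 0.6]
gripper_width: 0.0003
gripper_force: 0.0
time_s: 19.32
tcp_pos: [0.4913, -0.0718, 0.3008]
eef_rot: [-180.0, 0.0, -81.7]
contact_force: [0.4, -0.1, -0.4]
gripper_width: 0.0006
gripper_force: 0.0
scene test 0.23 [336. 267.] 145 [0.54  0.102 0.09 ] 0.097 local [-0.06   0.039]
scene start 0.64 [383. 309.] 14 [0.717 0.265 0.229] 0.252 local [0.138 0.175]
scene stop 0.17 [414. 207.] 258 [0.485 0.276 0.284] 0.308 local [-0.089  0.219]
-65 42 [0.535 0.104] [337. 265.]
-65 -36 [0.546 0.027] [310. 262.]
15 42 [0.614 0.116] [334. 285.]
15 -36 [0.625 0.039] [305. 283.]
top start 0.52 [310. 225.] 106 [0.544 0.022 0.084] 0.093 local [-0.067 -0.04 ]
top stop 0.23 [218. 189.] 3329 [0.582 0.253 0.26 ] 0.707 local [0.004 0.182]
-65 42 [0.535 0.104] [282. 228.]
-65 -36 [0.546 0.027] [310. 223.]
15 42 [0.614 0.116] [277. 202.]
15 -36 [0.625 0.039] [304. 197.]
```

View pics/v6.png

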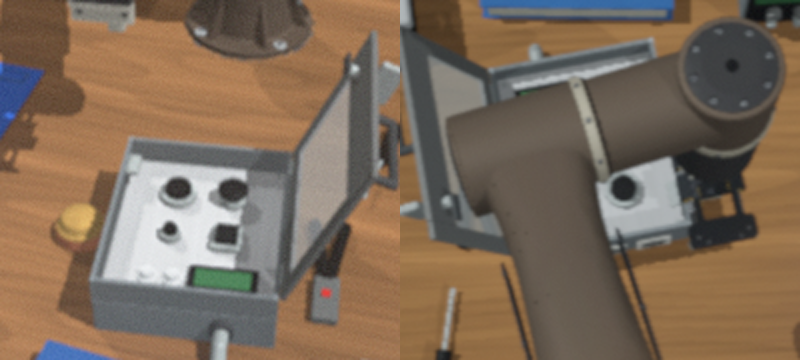

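```bash
python3 -m handwheel '[[1,4,3,-3,0],[1,8,6.5,-6,0],[1,11,9,-10,0],[1,13.4,11,-14,0],[1,13.4,11,-18,0],[1,13.4,11,-20.5,0],[1,13.4,11,-20.5,0]]'; python3 -m handwheel '[[1,0,0,-0.7,0],[1,0,0,-1.4,0],[1,0,0,-1.9,0],[1,0,0,-2.3,0],[1,0,0,-2.3,0]]'; python3 -m handwheel '[[1,0,0,0,0]]' ; python3 -c "
from h import *
s=get_state();print(s['joints'],s['moment'])"
```

```text
time_s: 20.7
tcp_pos: [0.6238, 0.0378, 0.0932]
eef_rot: [179.7, -0.0, -81.8]
contact_force: [0.2, 0.7, 0.7]
gripper_width: 0.0004
gripper_force: 0.0
time_s: 21.32
tcp_pos: [0.6262, 0.0383, 0.076]
eef_rot: [-179.8, -0.0, -81.7]
contact_force: [-7.5, 1.4, 22.0]
gripper_width: 0.0003
gripper_force: 11.1
time_s: 21.45
tcp_pos: [0.6263, 0.0383, 0.076]
eef_rot: [-179.8, -0.0, -81.7]
contact_force: [-7.9, 1.8, 22.3]
gripper_width: 0.0003
gripper_force: 10.9
[ 21.33883801  23.48220098 -16.31634899   0.07257657 -50.01636894
 -13.10176222] [ 5.28452101e-01  2.81770051e+00 -1.19043912e-03]
```

```bash
python3 -m handwheel '[[1,0,0,2,0],[1,0,0,5,0],[1,-0.5,4,5,0],[1,-1.1,7.7,5,0],[1,-1.1,7.7,3,0],[1,-1.1,7.7,1.8,0],[1,-1.1,7.7,1.8,0]]'; python3 -c "
from h import *
p,d=imaging.capture('scene');cv2.imwrite('pics/scene7.png',p[...,::-1]);cv2.imwrite('pics/v7.png',cv2.resize(p[170:350,220:420,::-1],(600,540),interpolation=cv2.INTER_CUBIC))"
```

```text
time_s: 22.32
tcp_pos: [0.6135, 0.1145, 0.0895]
eef_rot: [179.9, -0.0, -81.8]
contact_force: [-0.0, -0.6, 0.2]
gripper_width: 0.0006
gripper_force: 0.0
```

View pics/v7.png

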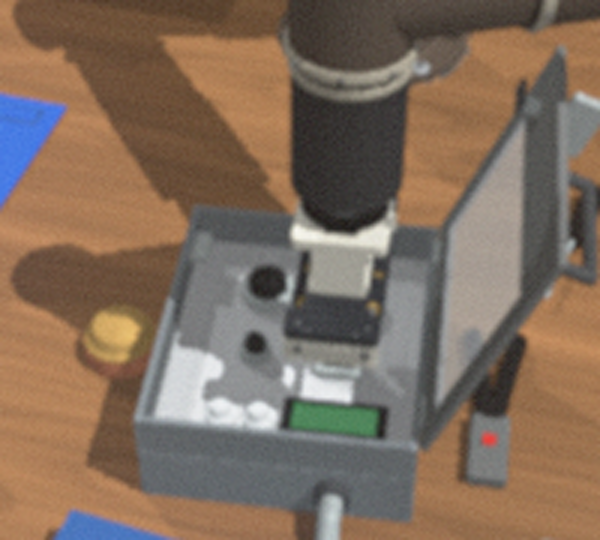

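```bash
python3 -m handwheel '[[1,0,0,-0.7,0],[1,0,0,-1.3,0],[1,0,0,-1.8,0],[1,0,0,-1.8,0],[1,0,0,-1.8,0]]'; python3 -m handwheel '[[1,0,0,2,0],[1,0,0,6,0],[1,0,-4.5,6,0],[1,-4,-8.8,6,0],[1,-6.8,-8.9,6,0],[1,-6.8,-8.9,3,0],[1,-6.8,-8.9,1.8,0],[1,-6.8,-8.9,1.8,0]]'
```

```text
time_s: 23.0
tcp_pos: [0.6152, 0.115, 0.076]
eef_rot: [-179.8, -0.0, -81.7]
contact_force: [-7.6, -0.9, 24.7]
gripper_width: 0.0005
gripper_force: 12.2
time_s: 24.0
tcp_pos: [0.5459, 0.026, 0.0897]
eef_rot: [179.9, -0.0, -81.8]
contact_force: [-0.5, -0.8, 0.6]
gripper_width: 0.0007
gripper_force: 0.0
```

```bash
python3 -m handwheel '[[1,0,0,-0.7,0],[1,0,0,-1.3,0],[1,0,0,-1.8,0],[1,0,0,-1.8,0],[1,0,0,-1.8,0]]'; python3 -m handwheel '[[1,0,0,2,0],[1,0,0,6,0],[1,0,0,12,0],[1,0,0,18,0],[1,-3,-5,20,0],[1,-6,-10,20,0],[1,-6,-15,20,0],[1,-6,-15,20,0]]'
python3 - <<'E'
from h import *
p,d=imaging.capture('scene');cv2.imwrite('pics/scene8.png',p[...,::-1]); C=cloud('scene',d)
k=(C[...,2]>.13)&(C[...,2]<.34)&(abs(C[...,0]-.6)<.17)&(C[...,1]>.15)&(C[...,1]<.35)&(d>0)
a=np.radians(8.3);L=(C[k][:,:2]-[.605,.072])@np.array([[np.cos(a),-np.sin(a)],[np.sin(a),np.cos(a)]])
pts=[]
for z0 in np.arange(.14,.3,.02):
  m=(C[k][:,2]>=z0)&(C[k][:,2]<z0+.02)&(abs(L[:,0]-.1)<.045)
  if m.sum()>5: pts.append((z0+.01,np.percentile(L[m,1],30)))
f=np.polyfit(*np.array(pts).T,1); print("cover deg",90+np.degrees(np.arctan(f[0])))
cv2.imwrite('pics/v8.png',cv2.resize(p[150:350,190:440,::-1],(750,600),interpolation=cv2.INTER_CUBIC))
E
```

```text
time_s: 24.62
tcp_pos: [0.5474, 0.0265, 0.0758]
eef_rot: [-179.8, -0.0, -81.7]
contact_force: [-9.4, 1.9, 29.6]
gripper_width: 0.0004
gripper_force: 14.7
time_s: 25.62
tcp_pos: [0.4854, -0.1263, 0.2726]
eef_rot: [-180.0, -0.0, -82.0]
contact_force: [1.0, 0.3, -0.1]
gripper_width: 0.0006
gripper_force: 0.0
cover deg 111.84124190966526
```

View pics/v8.png

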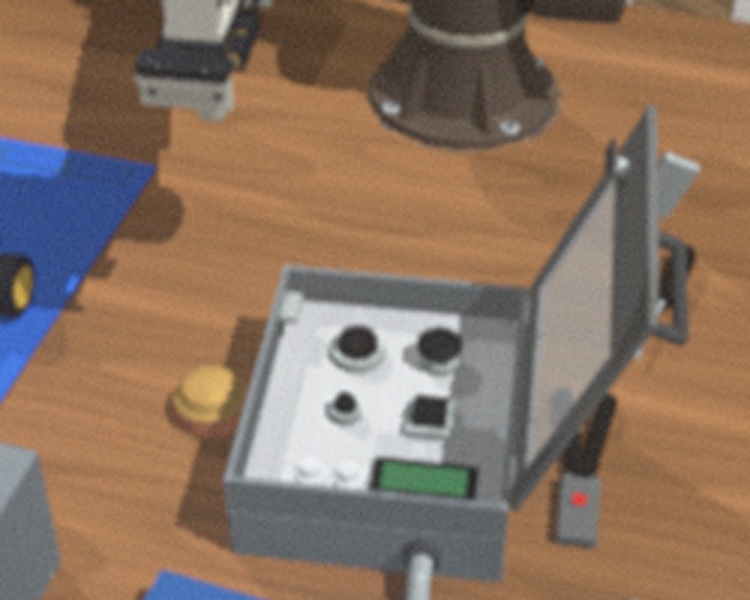

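The cover is open at 111.8° against its stop and the key is still turned, with its wing at (678,180). All four buttons are up and the bystanders have not moved.

```bash
python3 -c "
from plant import r; print(r.close_job())"
```

```text
the job is handed in; nothing more can be done
None
```

The key is turned to its stop and the cover is open against its stop (about 112°). Test, reset and start were each pressed fully down and released in that order, the stop button was left alone, and the job was handed in at about 26 s.

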